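Put the blue dye scoop away in its drawer tray

ROBOT

A 7-joint arm with a two-finger parallel gripper is mounted at the origin on the work surface. World frame = base frame: x ahead of the robot, y to its left, z up, the work surface at z = 0. Lengths are in m, angles in rad, forces in N, time in s.
With the tool pointing down it reaches from about 0.425 to 0.875 m from the base axis. Payload 4.7 kg.
Tool frame: the origin (TCP) lies at the very end of the fingers, on their centre line; the grasp point (between the pads) lies 19 mm behind it; z points along the fingers, y is the line along which they close (so a half turn about z gives the same grasp; the last joint's range is limited). The gripper opens to 87 mm and grips with 3 to 60 N. Pads are 19 mm wide; open, the fingers measure 117 mm over their backs; the gripper's body (75 mm by 190 mm) begins 51 mm behind the grasp point.
Start: joints at [1.24, 0.321, -0.07, 1.45, 0.023, 1.371, -0.057], TCP at [0.22, -0.612, 0.223] pointing down, gripper open.
Joint ranges: [-2.86, 2.86], [-0.3, 2.09], [-1.38, 1.24], [0.06, 2.45], [-1.56, 4.7], [0.09, 2.05], [-2.69, 2.69]. Speed limits (rad/s): [2.57, 2.57, 3.14, 3.14, 3.14, 3.14, 3.14].

INTERFACE

Orientations are given as a rotation vector (axis times angle).
In Python, from bench import ctrl, vision gives the robot as it stands.
- The arm moves only by the tool jog_arm, never from a script. Its argument "increments" is a list of rows, each an object of numbers: "tx", "ty", "tz": the shift along the tool's x, y, z in mm; "wx", "wy", "wz": the turn, a rotation vector about the tool's x, y, z in rad; "gripper": the opening, from 0 (shut) to 1 (fully open). In form: [{"tx": .., "ty": .., "tz": .., "wx": .., "wy": .., "wz": .., "gripper": ..}, ...]. A call has exactly 5 rows; each row is the pose to reach, as a shift and turn from the pose commanded when the call began, along the tool's axes at that moment; what a row does not reach only later rows make up. A row lasts 1/12 s, in which the tool goes at most 41.7 mm and 7.16 degrees, less where a joint would pass 70% of its speed; a pose out of reach is approached as far as the arm can. A call with a gripper value outside its range is refused whole. The fingers move at their own pace and stop on an object; "grip_force" is the grip in N (left out, the last holds). Time passes only in rows, so rows that repeat a pose let the fingers close, or fill a call up. It gives the time, the measured TCP pose, the force, the opening and the grip force at its end, in the units of the state.
- ctrl.get_state(): the state, without advancing time (a new reading comes with each control period).
- vision.get_image(name): name is "scene" or "top"; returns a dict with "color" (384x512x3 uint8, blue, green, red), "fx", "fy", "cx", "cy" (pixels), "k1" (the pictures are not rectified: a ray, as slopes to the right and down, at radius r is drawn at 1 + k1 r^2 times it, then the intrinsics apply), "extrinsics" (4x4, takes a point from world to camera coordinates). Camera axes: x right, y down, z forward; pixel columns grow to the right and rows downward; lengths in m; the calibration is good to about 2 mm. A picture is of the moment at which its call begins. There is no depth.
- ctrl.close_job(): hands the job in; it is judged then, once.
Trained networks look in the newest picture that a camera, given by its name, has taken for a name from the list of things; names that differ only in an ending like _2 or _b are one class to them, and where a whole thing is asked for, a point or a joint stands for the part that bears it (a point fixed in the world has none). Each returns a list of dicts, best first, with "conf" (0 to 1); they miss things now and then, are a little off and sometimes report something else, mostly with a low value. They report only what shows in the picture. A call takes as long as a camera call. They do not tell look-alikes from the thing itself.
- vision.spot_in(camera, thing): "bbox" ([left, top, right, bottom] in pixels, round what is visible of it).
The state is a dict: "time": time; "joint_positions": joint angles; "qd": joint speeds; "joint_torque": joint torques, N m; "position": TCP position; "tool_rot": TCP orientation; "ft_force": force on the tool from outside, world axes, zero at the start; "torque": the same for the moment, N m; "grip_width": opening from 0.0 (shut) to 1.0 (fully open); "grip_force": force on a finger pad.
Only numpy, scipy, OpenCV 4.12 (cv2) and the standard library are available. Lean on these libraries where they do the work, as an engineer would, in place of code of your own. Each camera call takes 0.05 s, during which the arm holds its last target. There are 200 camera calls.

TASK

Put the blue scoop away: lower it into the blue tray in the open drawer so that it lies flat on the tray's bottom, right way up, without dropping it in from a height. Then push the drawer fully shut without slamming it. Leave both trays lying flat in the drawer, and do not knock over or shift the jars and the white tub.

Things in the scene. Friction and masses are not known exactly. Their poses are not given: they have to be found in the camera images.
- scoop_mid (a point): Grip point on the handle of the blue plastic scoop (135 mm long, 34 high, 50-100 g): on its centre line, 27 mm above its underside, 10 mm on the handle side of mid-length. +x along the handle, away from the bowl; z up. Handle 20 mm wide (y), 10 thick, clear from x -20 to +49 mm, then a foot down to the underside, ending at x +57. Round bowl, 46 mm across, from x -31 to -78.
- blue_tray_in (a point): Centre of the inner floor of the blue tray, a loose open plastic tray in the drawer. Outside 160 mm (x) by 126 (y) by 36 high, walls and floor 4 mm: inside 152 by 118 by 32 deep. x along the drawer, into the unit; z up. It lies left or right of the red tray, its far end about 20 mm short of the unit's face. Inner floor 26 mm above the bench.
- red_tray_in (a point): The same point of the red tray, equal in size and pose convention, lying beside the blue one in the drawer.
- drawer (a joint): How far the drawer of the oak unit is out, m: 0 fully shut; starts about 0.19 open, at most 0.205. 1.5 N of friction, light damping; stays where left. Front panel 304 mm wide, 15 thick, top edge 82 mm above the bench; other walls 67 mm above it. Inside 190 by 268 mm, floor 22 mm above the bench. The unit is fixed, 240 mm deep, 310 wide, 100 high; the mouth is open from 12 to 88 mm above the bench.
- drawer_bar (a point): Middle of the drawer's steel bar handle: round, 10 mm thick, 110 long, 52 mm above the bench, its axis 40 mm in front of the drawer's inside. +x points into the unit, along the slide (push this way to shut); the bar runs along y; z up. It moves with the drawer; the unit's face and top begin at x = 40 mm + the opening. The fixed unit stands at a slight yaw, as these axes tell.
- jar_a: Amber dye jar with black lid, loose, 56 mm across, 68 mm high; origin at the centre of its underside. Bystander.
- jar_b: Red dye jar with black lid, same size and origin. Bystander.
- tub: Empty white plastic tub, loose, 110 mm across the rim, 110 mm high; origin at the centre of its underside. Bystander.
There are look-alikes about, which are no part of the job. Of the things like the part that bears red_tray_in, leave any that is yellow; of the rest the smaller one is meant.

How it is judged:
By the outcome, as a careful person would: the job done as asked, in the order asked, and still so for the second after the job is handed in, with the robot touching nothing.
It also fails if it takes over 54 s, if anything falls off the work surface, if the arm or the gripper's body presses on something with over 40 N, if the wrist force passes 120 N, or if a joint passes its speed limit or range.

## Working session

There is one attempt and no reset: what is moved stays moved. The work goes in short steps, Python scripts to look and compute and a tool call to move; the robot and the scene stay as the last step left them, time stands still between calls to the robot, and variables do not carry over. Pictures are saved under pics/ and viewed, at most 14 in all, crops included, and the job is handed in when it is done.

Besides the shell and the picture viewer there is one more tool, called after "Emit:" by a JSON object that holds its "op" and its "data". jog_arm: Moves the arm, as the interface text tells. Its arguments: {"type":"object","properties":{"increments":{"type":"array"},"grip_force":{"type":"number"}},"required":["increments"]}

```bash
mkdir -p pics; ls
cat > h.py <<'E'
import numpy as np, cv2
from bench import ctrl, vision
def uv2ray(im,u,v):
    K=np.array([[im['fx'],0,im['cx']],[0,im['fy'],im['cy']],[0,0,1.]])
    p=cv2.undistortPoints(np.array([[[u,v]]],float),K,np.array([im['k1'],0,0,0.]))[0,0]
    E=np.array(im['extrinsics']);R,t=E[:3,:3],E[:3,3]
    return -R.T@t, R.T@np.array([p[0],p[1],1])
def at(im,u,v,z):
    c,d=uv2ray(im,u,v); return c+d*(z-c[2])/d[2]
def px(im,P):
    K=np.array([[im['fx'],0,im['cx']],[0,im['fy'],im['cy']],[0,0,1.]])
    E=np.array(im['extrinsics'])
    return cv2.projectPoints(np.atleast_2d(np.array(P,float)),cv2.Rodrigues(E[:3,:3])[0],E[:3,3],K,np.array([im['k1'],0,0,0.]))[0][:,0]
E
python3 - <<'E'
from h import *
s=ctrl.get_state(); print(s['position'],s['tool_rot'],s['time'],s['grip_width'],s['ft_force'])
ims=[]
for c in ('scene','top'):
    im=vision.get_image(c); ims.append(im)
    cv2.imwrite(f'pics/{c}0.png',cv2.resize(im['color'],(800,600)))
    C,_=uv2ray(im,256,192);print(c,C,im['fx'],im['k1'])
    for t in ('scoop_mid','blue_tray_in','red_tray_in','drawer','drawer_bar','jar_a','tub'):
        print(t,[(np.round(d['bbox']).astype(int).tolist(),round(d['conf'],2)) for d in vision.spot_in(c,t)][:5])
E
```

```text
pics
[ 0.21947289 -0.6112227   0.22145734] [-3.09315054e+00 -5.38645986e-01  6.81920939e-04] 0.0 1.0023076069659969 [-0.17712685  1.24941764 -0.05008319]
scene [1.01126929 0.11693848 0.88849453] 346.675555290366 -0.036858019272133016
scoop_mid [([345, 197, 393, 228], 0.8)]
blue_tray_in [([192, 200, 261, 265], 0.72), ([329, 251, 357, 283], 0.45)]
red_tray_in [([48, 195, 118, 249], 0.96), ([144, 180, 218, 247], 0.83), ([253, 114, 341, 189], 0.79)]
drawer [([140, 167, 273, 266], 0.71)]
drawer_bar [([141, 166, 273, 267], 0.93)]
jar_a [([332, 253, 355, 282], 0.87), ([372, 247, 406, 276], 0.83)]
tub [([114, 119, 159, 166], 0.76), ([372, 245, 405, 276], 0.44)]
top [ 0.47935957 -0.02678676  1.08873353] 349.7515594490451 -0.043950667002709984
scoop_mid [([126, 195, 155, 231], 0.74), ([354, 202, 400, 239], 0.47)]
blue_tray_in [([235, 127, 283, 184], 0.56)]
red_tray_in [([276, 132, 325, 189], 0.94), ([167, 218, 258, 305], 0.64), ([351, 105, 412, 154], 0.64)]
drawer [([223, 118, 327, 204], 0.58)]
drawer_bar [([224, 118, 333, 208], 0.64)]
jar_a [([108, 155, 133, 175], 0.76), ([143, 137, 168, 158], 0.58)]
tub [([356, 200, 399, 239], 0.69)]
```

View pics/top0.png

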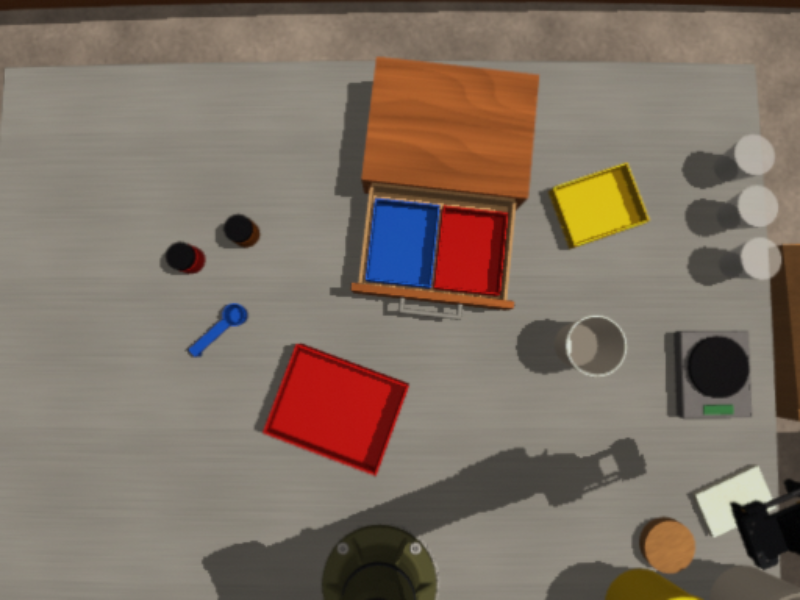

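View pics/scene0.png

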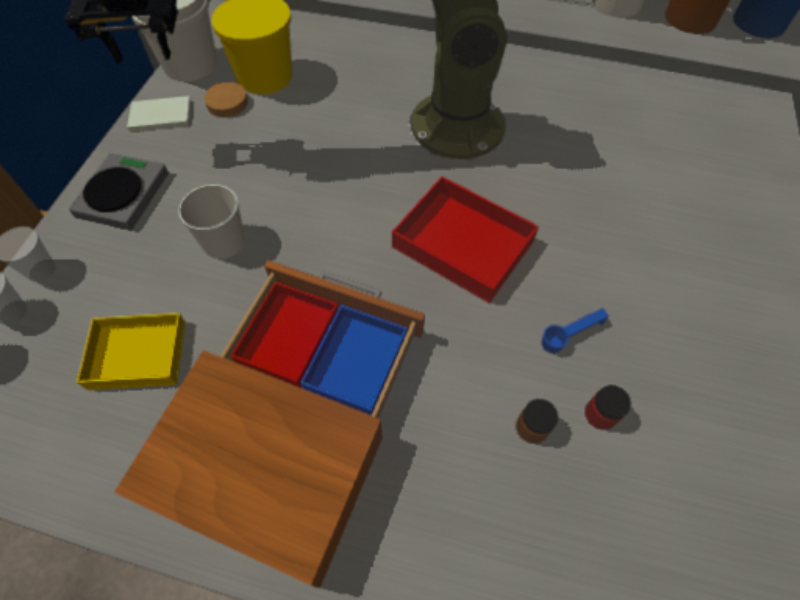

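Top picture (800x600 px): the scoop's bowl is at (234,315) and its foot at (195,352). The blue tray is at (403,243) and the red drawer tray at (471,250), with the bar at (430,312).
Possible mix-ups:
- **Red tray:** the large red tray at (335,408) and the yellow tray at (600,205) are look-alikes. The drawer one (471,250) is the smaller non-yellow one.
- **Blue things:** there is one scoop and one blue tray, so nothing to confuse.
- **Tub:** the white tub is at (596,346), and the white cylinders on the right are not part of the job.

Next I'll measure by segmenting and check the choice in one crop.

```bash
cat >> h.py <<'E'
def blobs(im,minA=60):
    hsv=cv2.cvtColor(im['color'],cv2.COLOR_BGR2HSV)
    m=cv2.inRange(hsv,(100,130,60),(125,255,255))
    n,l,st,c=cv2.connectedComponentsWithStats(m)
    return [(st[i],c[i],np.argwhere(l==i)[:,::-1].astype(float)) for i in range(1,n) if st[i][4]>minA]
def axis(im,pts,z):
    W=np.array([at(im,u,v,z)[:2] for u,v in pts]); c=W.mean(0)
    d=np.linalg.svd(W-c,full_matrices=False)[2][0]
    p=(W-c)@d; q=(W-c)@np.array([-d[1],d[0]])
    return c,d,p,q
E
python3 - <<'E'
from h import *
for c in ('top','scene'):
    im=vision.get_image(c)
    for st,ce,pts in blobs(im):
        z=0.025 if st[4]<900 else 0.055
        hull=cv2.convexHull(pts.astype(np.float32))[:,0]
        W=np.array([at(im,u,v,z)[:2] for u,v in hull],np.float32)
        r=cv2.minAreaRect(W*1000)
        print(c,st,np.round(ce,1),'rect',np.round(r[0],1),np.round(r[1],1),round(r[2],1))
        cc,d,p,q=axis(im,pts,z); print('  axis',np.round(cc,4),np.round(d,3),round(p.min(),4),round(p.max(),4),round(np.degrees(np.arctan2(d[1],d[0])),1))
    if c=='top':
        cv2.imwrite('pics/crop1.png',cv2.resize(im['color'][110:250,90:345],(800,440),interpolation=cv2.INTER_CUBIC))
        for n,u,v,z in (('barL',402,302,.052),('barR',462,312,.052),('panL',352,287,.082),('panR',513,303,.082),('unitL',363,183,.1),('unitR',528,199,.1),('ubL',377,58,.1),('ubR',539,74,.1),('tub',596,346,.11),('jara',240,230,.068),('jarb',183,257,.068)):
            print(n,np.round(at(im,u/1.5625,v/1.5625,z),4))
E
```

```text
top [ 234  127   47   57 2204] [257.2 155.7] rect [654.1 -45. ] [125.7 160.6] 83.3
  axis [ 0.6525 -0.045 ] [-0.992  0.122] -0.0821 0.0787 173.0
top [121 194  37  34 384] [140.8 209. ] rect [492.6 319.9] [ 45.1 133.3] 36.8
  axis [0.495  0.3105] [-0.67   0.742] -0.057 0.0753 132.1
barL [ 0.54   -0.0447  0.052 ]
barR [ 0.5206 -0.1585  0.052 ]
panL [0.5664 0.0482 0.082 ]
panR [ 0.5356 -0.2493  0.082 ]
unitL [0.7574 0.0269 0.1   ]
unitR [ 0.7265 -0.2773  0.1   ]
ubL [9.99e-01 8.00e-04 1.00e-01]
ubR [ 0.9672 -0.305   0.1   ]
tub [ 0.4561 -0.3914  0.11  ]
jara [0.6771 0.2622 0.068 ]
jarb [0.6262 0.3703 0.068 ]
scene [ 193  195   67   70 2672] [227.1 229.2] rect [657.5 -48. ] [127.5 165.6] 83.4
  axis [ 0.6609 -0.0453] [ 0.995 -0.096] -0.0869 0.0809 -5.5
scene [348 198  41  27 394] [364.4 211.2] rect [485.9 310.1] [ 42.1 140.7] 47.8
  axis [0.4966 0.3055] [ 0.684 -0.73 ] -0.0812 0.0593 -46.9
```

View pics/crop1.png

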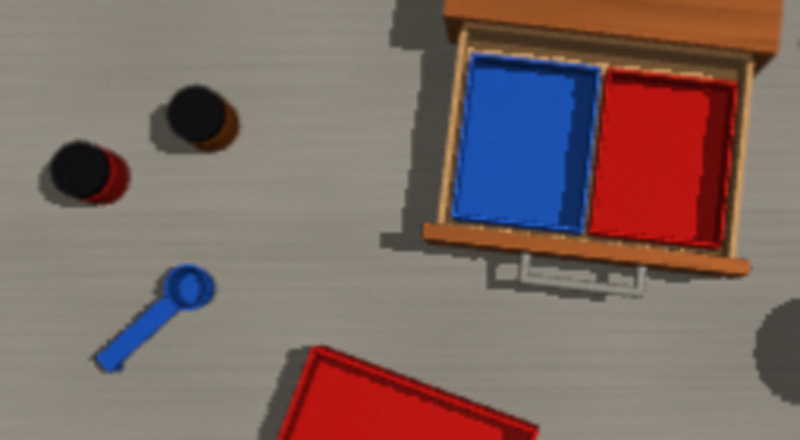

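The crop confirms one blue scoop, with its bowl at crop (190,287) and foot at (108,360). The blue tray is left of the red one in the drawer, and the bar is at crop (583,287). The lengths match (scoop 132 mm, tray 161x126 mm). Grip point ≈ (0.482, 0.323) at yaw 132.5°, and tray ≈ (0.654, -0.046) at yaw -6°.

```bash
cat > mv.py <<'E'
import numpy as np
def chain(P,wps):
    "P=(x,y,z,phi deg); prints tool-axis shifts (mm) and wz for each successive waypoint call"
    for W in wps:
        d=(np.array(W[:3])-np.array(P[:3]))*1000; f=np.radians(P[3]); c,s=np.cos(f),np.sin(f)
        print(W,'tx %.0f ty %.0f tz %.0f wz %.3f |d|=%.0f'%(d[0]*c+d[1]*s,d[0]*s-d[1]*c,-d[2],-np.radians(W[3]-P[3]),np.linalg.norm(d))); P=W
def cur():
    from bench import ctrl
    from scipy.spatial.transform import Rotation as R
    s=ctrl.get_state(); M=R.from_rotvec(s['tool_rot']).as_matrix()
    p=list(s['position'])+[np.degrees(np.arctan2(M[1,0],M[0,0]))]
    print(np.round(p,4),'z',np.round(M[:,2],3),'t',s['time'],'F',np.round(s['ft_force'],1),'w',round(s['grip_width'],3)); return p
E
python3 -c "
from mv import *
chain(cur(),[(.315,-.435,.22,42),(.40,-.255,.22,65),(.445,-.058,.22,88),(.465,.142,.22,111),(.482,.323,.14,132.5)])"
```

```text
[ 0.2197 -0.6118  0.2226 19.7575] z [ 0. -0. -1.] t 0.9 F [-0.1  0.  -0.2] w 1.003
(0.315, -0.435, 0.22, 42) tx 149 ty -134 tz 3 wz -0.388 |d|=201
(0.4, -0.255, 0.22, 65) tx 184 ty -77 tz -0 wz -0.401 |d|=199
(0.445, -0.058, 0.22, 88) tx 198 ty -42 tz -0 wz -0.401 |d|=202
(0.465, 0.142, 0.22, 111) tx 201 ty 13 tz -0 wz -0.401 |d|=201
(0.482, 0.323, 0.14, 132.5) tx 163 ty 81 tz 80 wz -0.375 |d|=199
```

Emit:
{"op": "jog_arm", "data": {"increments": [{"tx": 30, "ty": -27, "tz": 1, "wz": -0.078, "gripper": 0.6}, {"tx": 60, "ty": -54, "tz": 1, "wz": -0.155, "gripper": 0.6}, {"tx": 90, "ty": -80, "tz": 2, "wz": -0.233, "gripper": 0.6}, {"tx": 119, "ty": -107, "tz": 2, "wz": -0.31, "gripper": 0.6}, {"tx": 149, "ty": -134, "tz": 3, "wz": -0.388, "gripper": 0.6}]}}

```text
validation failed for argument at $.in...
```

Emit:
{"op": "jog_arm", "data": {"increments": [{"tx": 37, "ty": -15, "wz": -0.08, "gripper": 0.6}, {"tx": 74, "ty": -31, "wz": -0.16, "gripper": 0.6}, {"tx": 110, "ty": -46, "wz": -0.24, "gripper": 0.6}, {"tx": 147, "ty": -62, "wz": -0.32, "gripper": 0.6}, {"tx": 184, "ty": -77, "wz": -0.4, "gripper": 0.6}]}}

```text
validation failed for argument at $.in...
```

Emit:
{"op": "jog_arm", "data": {"increments": [{"tx": 40, "ty": -8, "wz": -0.08, "gripper": 0.6}, {"tx": 79, "ty": -17, "wz": -0.16, "gripper": 0.6}, {"tx": 119, "ty": -25, "wz": -0.24, "gripper": 0.6}, {"tx": 158, "ty": -34, "wz": -0.32, "gripper": 0.6}, {"tx": 198, "ty": -42, "wz": -0.4, "gripper": 0.6}]}}

```text
validation failed for argument at $.in...
```

Emit:
{"op": "jog_arm", "data": {"increments": [{"tx": 40, "ty": 3, "wz": -0.08, "gripper": 0.6}, {"tx": 80, "ty": 5, "wz": -0.16, "gripper": 0.6}, {"tx": 121, "ty": 8, "wz": -0.24, "gripper": 0.6}, {"tx": 161, "ty": 10, "wz": -0.32, "gripper": 0.6}, {"tx": 201, "ty": 13, "wz": -0.4, "gripper": 0.6}]}}

```text
validation failed for argument at $.in...
```

Emit:
{"op": "jog_arm", "data": {"increments": [{"tx": 35, "ty": 17, "tz": 17, "wz": -0.08, "gripper": 0.6}, {"tx": 70, "ty": 35, "tz": 35, "wz": -0.16, "gripper": 0.6}, {"tx": 105, "ty": 53, "tz": 53, "wz": -0.24, "gripper": 0.6}, {"tx": 138, "ty": 69, "tz": 69, "wz": -0.31, "gripper": 0.6}, {"tx": 163, "ty": 81, "tz": 80, "wz": -0.375, "gripper": 0.6}]}}

```text
validation failed for argument at $.in...
```

Run:
```python
from h import *
from mv import *
im=vision.get_image('top')
P=cur()
cv2.imwrite('pics/crop2.png',cv2.resize(im['color'][150:250,70:200],(780,600),interpolation=cv2.INTER_CUBIC))
im2=vision.get_image('scene')
cv2.imwrite('pics/crop3.png',cv2.resize(im2['color'][150:270,310:440],(650,600),interpolation=cv2.INTER_CUBIC))
for i in (im,im2):
    print(px(i,[[.482,.323,.027],P[:3]]))
    for st,ce,pts in blobs(i,30): print(st,ce)
chain(P,[(.482,.323,.06,132.5)])
```

```text
[ 0.2197 -0.6118  0.2226 19.7599] z [-0. -0. -1.] t 0.95 F [-0.2 -0.8  1. ] w 0.999
[[136.46214701 213.25120833]
 [487.44086958 317.0689535 ]]
[ 234  127   47   57 2203] [257.20199728 155.64639128]
[121 194  37  34 383] [140.76762402 208.99477807]
[[371.38000325 207.76176093]
 [ 91.81692776  37.01242346]]
[ 193  195   67   70 2673] [227.08567153 229.24953236]
[347 198  42  27 394] [364.32233503 211.16243655]
(0.482, 0.323, 0.06, 132.5) tx 563 ty -791 tz 163 wz -1.968 |d|=984
```

The calls were refused, probably because every row needs every key. I'll send full rows.

Emit:
{"op": "jog_arm", "data": {"increments": [{"tx": 30, "ty": -27, "tz": 1, "wx": 0, "wy": 0, "wz": -0.078, "gripper": 0.6}, {"tx": 60, "ty": -54, "tz": 1, "wx": 0, "wy": 0, "wz": -0.155, "gripper": 0.6}, {"tx": 90, "ty": -80, "tz": 2, "wx": 0, "wy": 0, "wz": -0.233, "gripper": 0.6}, {"tx": 119, "ty": -107, "tz": 2, "wx": 0, "wy": 0, "wz": -0.31, "gripper": 0.6}, {"tx": 149, "ty": -134, "tz": 3, "wx": 0, "wy": 0, "wz": -0.388, "gripper": 0.6}]}}

```text
time: 1.42
position: [0.3152, -0.4337, 0.2198]
tool_rot: [2.93, 1.13, -0.0]
ft_force: [-0.0, -0.4, 0.2]
grip_width: 0.706
grip_force: 0.0
```

Emit:
{"op": "jog_arm", "data": {"increments": [{"tx": 37, "ty": -15, "tz": 0, "wx": 0, "wy": 0, "wz": -0.08, "gripper": 0.6}, {"tx": 74, "ty": -31, "tz": 0, "wx": 0, "wy": 0, "wz": -0.16, "gripper": 0.6}, {"tx": 110, "ty": -46, "tz": 0, "wx": 0, "wy": 0, "wz": -0.24, "gripper": 0.6}, {"tx": 147, "ty": -62, "tz": 0, "wx": 0, "wy": 0, "wz": -0.32, "gripper": 0.6}, {"tx": 184, "ty": -77, "tz": 0, "wx": 0, "wy": 0, "wz": -0.4, "gripper": 0.6}]}}

```text
time: 1.83
position: [0.4003, -0.2531, 0.2199]
tool_rot: [2.647, 1.69, -0.0]
ft_force: [1.4, 0.7, -0.2]
grip_width: 0.602
grip_force: 0.0
```

Emit:
{"op": "jog_arm", "data": {"increments": [{"tx": 40, "ty": -8, "tz": 0, "wx": 0, "wy": 0, "wz": -0.08, "gripper": 0.6}, {"tx": 79, "ty": -17, "tz": 0, "wx": 0, "wy": 0, "wz": -0.16, "gripper": 0.6}, {"tx": 119, "ty": -25, "tz": 0, "wx": 0, "wy": 0, "wz": -0.24, "gripper": 0.6}, {"tx": 158, "ty": -34, "tz": 0, "wx": 0, "wy": 0, "wz": -0.32, "gripper": 0.6}, {"tx": 198, "ty": -42, "tz": 0, "wx": 0, "wy": 0, "wz": -0.4, "gripper": 0.6}]}}

```text
time: 2.25
position: [0.4458, -0.056, 0.2199]
tool_rot: [2.258, 2.182, -0.0]
ft_force: [1.3, -0.4, -0.8]
grip_width: 0.599
grip_force: 0.0
```

Emit:
{"op": "jog_arm", "data": {"increments": [{"tx": 40, "ty": 3, "tz": 0, "wx": 0, "wy": 0, "wz": -0.08, "gripper": 0.6}, {"tx": 80, "ty": 5, "tz": 0, "wx": 0, "wy": 0, "wz": -0.16, "gripper": 0.6}, {"tx": 121, "ty": 8, "tz": 0, "wx": 0, "wy": 0, "wz": -0.24, "gripper": 0.6}, {"tx": 161, "ty": 10, "tz": 0, "wx": 0, "wy": 0, "wz": -0.32, "gripper": 0.6}, {"tx": 201, "ty": 13, "tz": 0, "wx": 0, "wy": 0, "wz": -0.4, "gripper": 0.6}]}}

```text
time: 2.67
position: [0.4662, 0.1445, 0.22]
tool_rot: [1.779, 2.587, 0.0]
ft_force: [0.5, -0.9, -0.7]
grip_width: 0.598
grip_force: 0.0
```

Emit:
{"op": "jog_arm", "data": {"increments": [{"tx": 35, "ty": 17, "tz": 17, "wx": 0, "wy": 0, "wz": -0.08, "gripper": 0.6}, {"tx": 70, "ty": 35, "tz": 35, "wx": 0, "wy": 0, "wz": -0.16, "gripper": 0.6}, {"tx": 105, "ty": 53, "tz": 53, "wx": 0, "wy": 0, "wz": -0.24, "gripper": 0.6}, {"tx": 138, "ty": 69, "tz": 69, "wx": 0, "wy": 0, "wz": -0.31, "gripper": 0.6}, {"tx": 163, "ty": 81, "tz": 80, "wx": 0, "wy": 0, "wz": -0.375, "gripper": 0.6}]}}

```text
time: 3.08
position: [0.4837, 0.3263, 0.138]
tool_rot: [-1.265, -2.874, -0.0]
ft_force: [-0.1, -0.3, 0.7]
grip_width: 0.6
grip_force: 0.0
```

Run:
```python
from h import *
from mv import *
im=vision.get_image('top')
P=cur()
im2=vision.get_image('scene')
a=cv2.resize(im['color'][160:250,80:190],(400,327),interpolation=cv2.INTER_CUBIC)
b=cv2.resize(im2['color'][150:240,310:420],(400,327),interpolation=cv2.INTER_CUBIC)
cv2.imwrite('pics/crop2.png',np.hstack([a,b]))
for i in (im,im2):
    print(px(i,[[.482,.323,.027],P[:3]]))
    for st,ce,pts in blobs(i,30): print(st,ce)
chain(P,[(.482,.323,.06,132.5)])
```

```text
[  0.4811   0.3321   0.136  132.9998] z [-0.005  0.006 -1.   ] t 3.1333 F [-0.3  4.5  1. ] w 0.599
[[136.46214701 213.25120833]
 [120.17696179 213.52349014]]
[ 234  127   47   57 2234] [257.22426141 155.3034915 ]
[132 194  26  25 282] [145.54964539 204.65602837]
[[371.38000325 207.76176093]
 [387.57047174 188.17644586]]
[ 193  195   67   70 2680] [227.07425373 229.14029851]
[348 198  41  27 402] [364.52985075 211.15671642]
(0.482, 0.323, 0.06, 132.5) tx -7 ty -6 tz 76 wz 0.009 |d|=77
```

View pics/crop2.png

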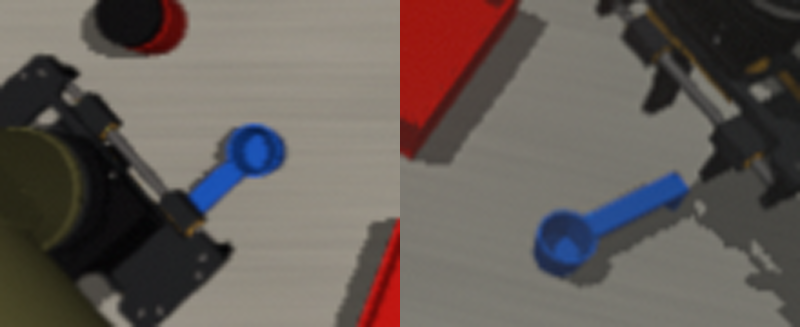

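The crop shows the gripper poised over the handle end. In the scene half the fingertips are at (655,105) and (712,170), and the scoop runs from (565,240) to (680,185). Next I'll descend partway and let it settle.

Emit:
{"op": "jog_arm", "data": {"increments": [{"tx": 0, "ty": 0, "tz": 28, "wx": 0, "wy": 0, "wz": 0, "gripper": 0.6}, {"tx": 0, "ty": 0, "tz": 56, "wx": 0, "wy": 0, "wz": 0, "gripper": 0.6}, {"tx": 0, "ty": 0, "tz": 78, "wx": 0, "wy": 0, "wz": 0, "gripper": 0.6}, {"tx": 0, "ty": 0, "tz": 78, "wx": 0, "wy": 0, "wz": 0, "gripper": 0.6}, {"tx": 0, "ty": 0, "tz": 78, "wx": 0, "wy": 0, "wz": 0, "gripper": 0.6}]}}

```text
time: 3.6
position: [0.4842, 0.3225, 0.0612]
tool_rot: [-1.273, -2.871, 0.003]
ft_force: [0.2, 0.0, -0.0]
grip_width: 0.603
grip_force: 0.0
```

Run:
```python
from h import *
from mv import *
im2=vision.get_image('scene'); P=cur()
cv2.imwrite('pics/crop4.png',cv2.resize(im2['color'][160:240,330:420],(675,600),interpolation=cv2.INTER_CUBIC))
g=np.array([.482,.323,.027]); d=np.array([np.cos(np.radians(132.5)),np.sin(np.radians(132.5)),0])
print((px(im2,[P[:3],g,g+.049*d,g-.054*d])-[330,160])*7.5)
chain(P,[(.482,.323,.008,132.5)])
```

```text
[4.8510e-01 3.2350e-01 6.2600e-02 1.3217e+02] z [ 0.001  0.    -1.   ] t 3.65 F [ 0.1 -0.1  0.7] w 0.596
[[339.68735477 319.81241172]
 [310.35002437 358.21320696]
 [413.12523992 305.63979265]
 [193.84729717 417.70198473]]
(0.482, 0.323, 0.008, 132.5) tx 2 ty -3 tz 55 wz -0.006 |d|=55
```

View pics/crop4.png

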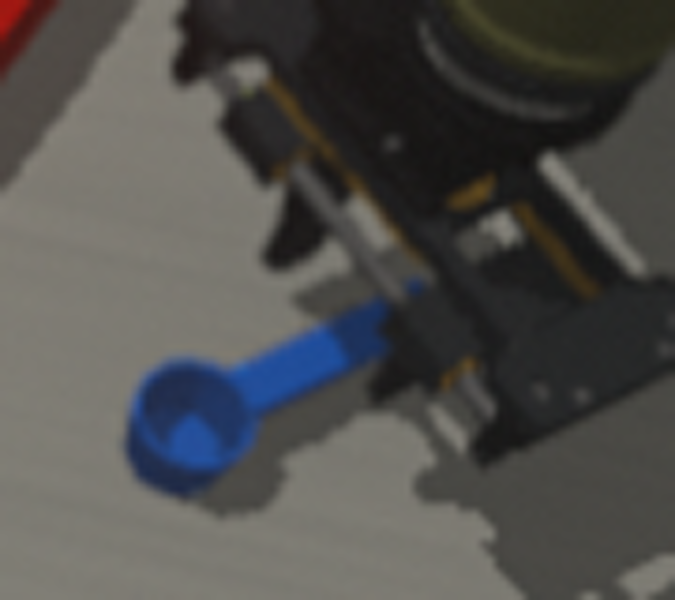

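The crop agrees with the predictions: the bowl is at (193,415), the handle centre line passes through (310,357), and the fingers straddle it at (285,260) and (385,390). Next I'll descend and grip.

Emit:
{"op": "jog_arm", "data": {"increments": [{"tx": 1, "ty": -1, "tz": 20, "wx": 0, "wy": 0, "wz": -0.005, "gripper": 0.6}, {"tx": 2, "ty": -2, "tz": 38, "wx": 0, "wy": 0, "wz": -0.005, "gripper": 0.6}, {"tx": 2, "ty": -3, "tz": 50, "wx": 0, "wy": 0, "wz": -0.005, "gripper": 0.6}, {"tx": 2, "ty": -3, "tz": 54, "wx": 0, "wy": 0, "wz": -0.005, "gripper": 0.6}, {"tx": 2, "ty": -3, "tz": 54, "wx": 0, "wy": 0, "wz": -0.005, "gripper": 0.6}]}}

```text
time: 4.07
position: [0.4811, 0.3228, 0.0077]
tool_rot: [1.266, 2.875, -0.0]
ft_force: [0.1, 0.2, -0.3]
grip_width: 0.598
grip_force: 0.0
```

Emit:
{"op": "jog_arm", "data": {"increments": [{"tx": 0, "ty": 0, "tz": 0, "wx": 0, "wy": 0, "wz": 0, "gripper": 0.3}, {"tx": 0, "ty": 0, "tz": 0, "wx": 0, "wy": 0, "wz": 0, "gripper": 0.15}, {"tx": 0, "ty": 0, "tz": 0, "wx": 0, "wy": 0, "wz": 0, "gripper": 0.1}, {"tx": 0, "ty": 0, "tz": 0, "wx": 0, "wy": 0, "wz": 0, "gripper": 0.1}, {"tx": 0, "ty": 0, "tz": 0, "wx": 0, "wy": 0, "wz": 0, "gripper": 0.1}], "grip_force": 15}}

```text
time: 4.48
position: [0.4812, 0.3233, 0.008]
tool_rot: [1.265, 2.875, 0.001]
ft_force: [0.6, -0.5, -0.7]
grip_width: 0.306
grip_force: 0.0
```

Emit:
{"op": "jog_arm", "data": {"increments": [{"tx": 0, "ty": 0, "tz": 0, "wx": 0, "wy": 0, "wz": 0, "gripper": 0.1}, {"tx": 0, "ty": 0, "tz": 0, "wx": 0, "wy": 0, "wz": 0, "gripper": 0.1}, {"tx": 0, "ty": 0, "tz": 0, "wx": 0, "wy": 0, "wz": 0, "gripper": 0.1}, {"tx": 0, "ty": 0, "tz": 0, "wx": 0, "wy": 0, "wz": 0, "gripper": 0.1}, {"tx": 0, "ty": 0, "tz": 0, "wx": 0, "wy": 0, "wz": 0, "gripper": 0.1}]}}

```text
time: 4.9
position: [0.4811, 0.3232, 0.0078]
tool_rot: [1.265, 2.875, 0.0]
ft_force: [0.0, -1.5, 2.6]
grip_width: 0.226
grip_force: 15.0
```

Emit:
{"op": "jog_arm", "data": {"increments": [{"tx": 0, "ty": 0, "tz": -15, "wx": 0, "wy": 0, "wz": 0, "gripper": 0.1}, {"tx": 0, "ty": 0, "tz": -45, "wx": 0, "wy": 0, "wz": 0, "gripper": 0.1}, {"tx": 0, "ty": 0, "tz": -75, "wx": 0, "wy": 0, "wz": 0, "gripper": 0.1}, {"tx": 0, "ty": 0, "tz": -105, "wx": 0, "wy": 0, "wz": 0, "gripper": 0.1}, {"tx": 0, "ty": 0, "tz": -132, "wx": 0, "wy": 0, "wz": 0, "gripper": 0.1}]}}

```text
time: 5.32
position: [0.4806, 0.3234, 0.142]
tool_rot: [1.264, 2.876, 0.001]
ft_force: [0.4, 0.8, -1.3]
grip_width: 0.225
grip_force: 15.0
```

Run:
```python
from h import *
from mv import *
im=vision.get_image('top');im2=vision.get_image('scene'); P=cur()
a=cv2.resize(im2['color'][150:240,320:420],(600,540),interpolation=cv2.INTER_CUBIC)
cv2.imwrite('pics/crop5.png',a)
# tray from inner floor: both cameras, rim at .058
for i in (im,im2):
    b=max(blobs(i),key=lambda b:b[0][4])
    h=cv2.convexHull(b[2].astype(np.float32))
    q=cv2.approxPolyDP(h,6,True)[:,0]; print([np.round(at(i,u,v,.058)[:2],3).tolist() for u,v in q])
f=np.radians(-6);t=np.array([.654-.010*np.cos(f),-.046-.010*np.sin(f)]);print(t)
chain(P,[(.55,.19,.14,148),(.64,.01,.14,170),(t[0],t[1],.14,174)])
```

```text
[  0.4829   0.3255   0.145  132.5377] z [ 0.007  0.004 -1.   ] t 5.4167 F [ 0.3  0.4 -0.6] w 0.232
[[0.726, -0.111], [0.57, -0.097], [0.582, 0.021], [0.736, 0.006]]
[[0.584, 0.021], [0.748, 0.005], [0.728, -0.116], [0.571, -0.099]]
[ 0.64405478 -0.04495472]
(0.55, 0.19, 0.14, 148) tx -145 ty -42 tz 5 wz -0.270 |d|=151
(0.64, 0.01, 0.14, 170) tx -172 ty -105 tz -0 wz -0.384 |d|=201
(np.float64(0.6440547810463173), np.float64(-0.04495471536732346), 0.14, 174) tx -14 ty -53 tz -0 wz -0.070 |d|=55
```

View pics/crop5.png

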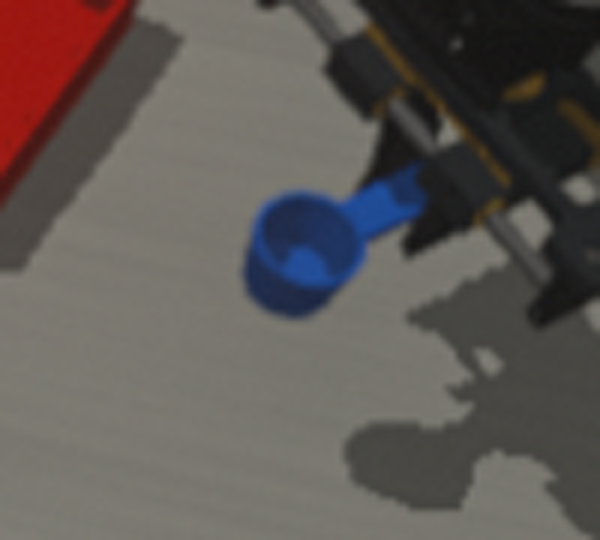

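The crop shows the scoop held level, with the bowl at (305,255) and the handle between the fingers. Next I'll carry it to the tray.

Emit:
{"op": "jog_arm", "data": {"increments": [{"tx": -29, "ty": -8, "tz": 1, "wx": 0, "wy": 0, "wz": -0.054, "gripper": 0.1}, {"tx": -58, "ty": -17, "tz": 2, "wx": 0, "wy": 0, "wz": -0.108, "gripper": 0.1}, {"tx": -87, "ty": -25, "tz": 3, "wx": 0, "wy": 0, "wz": -0.162, "gripper": 0.1}, {"tx": -116, "ty": -34, "tz": 4, "wx": 0, "wy": 0, "wz": -0.216, "gripper": 0.1}, {"tx": -145, "ty": -42, "tz": 5, "wx": 0, "wy": 0, "wz": -0.27, "gripper": 0.1}]}}

```text
time: 5.83
position: [0.5476, 0.1862, 0.1341]
tool_rot: [-0.861, -3.02, 0.002]
ft_force: [0.2, 0.3, -0.5]
grip_width: 0.225
grip_force: 15.0
```

Emit:
{"op": "jog_arm", "data": {"increments": [{"tx": -34, "ty": -21, "tz": 0, "wx": 0, "wy": 0, "wz": -0.077, "gripper": 0.1}, {"tx": -69, "ty": -42, "tz": 0, "wx": 0, "wy": 0, "wz": -0.154, "gripper": 0.1}, {"tx": -103, "ty": -63, "tz": 0, "wx": 0, "wy": 0, "wz": -0.23, "gripper": 0.1}, {"tx": -138, "ty": -84, "tz": 0, "wx": 0, "wy": 0, "wz": -0.307, "gripper": 0.1}, {"tx": -172, "ty": -105, "tz": 0, "wx": 0, "wy": 0, "wz": -0.384, "gripper": 0.1}]}}

```text
time: 6.25
position: [0.6381, 0.0054, 0.1341]
tool_rot: [-0.268, -3.129, 0.001]
ft_force: [1.3, -0.1, -1.6]
grip_width: 0.227
grip_force: 15.0
```

Emit:
{"op": "jog_arm", "data": {"increments": [{"tx": -5, "ty": -18, "tz": 0, "wx": 0, "wy": 0, "wz": -0.025, "gripper": 0.1}, {"tx": -10, "ty": -36, "tz": 0, "wx": 0, "wy": 0, "wz": -0.05, "gripper": 0.1}, {"tx": -14, "ty": -53, "tz": 0, "wx": 0, "wy": 0, "wz": -0.075, "gripper": 0.1}, {"tx": -14, "ty": -53, "tz": 0, "wx": 0, "wy": 0, "wz": -0.075, "gripper": 0.1}, {"tx": -14, "ty": -53, "tz": 0, "wx": 0, "wy": 0, "wz": -0.075, "gripper": 0.1}]}}

```text
time: 6.67
position: [0.6421, -0.048, 0.1338]
tool_rot: [-0.161, -3.136, -0.001]
ft_force: [-0.5, 0.1, -1.7]
grip_width: 0.231
grip_force: 15.0
```

Run:
```python
from h import *
from mv import *
im2=vision.get_image('scene'); P=cur()
cv2.imwrite('pics/crop6.png',cv2.resize(im2['color'][150:285,130:290],(710,600),interpolation=cv2.INTER_CUBIC))
chain(P,[(.645,-.045,.08,174.3)])
```

```text
[ 6.421000e-01 -4.610000e-02  1.342000e-01  1.742592e+02] z [-0.001  0.001 -1.   ] t 6.7167 F [-0.2  0.4 -1.1] w 0.227
(0.645, -0.045, 0.08, 174.3) tx -3 ty 1 tz 54 wz -0.001 |d|=54
```

View pics/crop6.png

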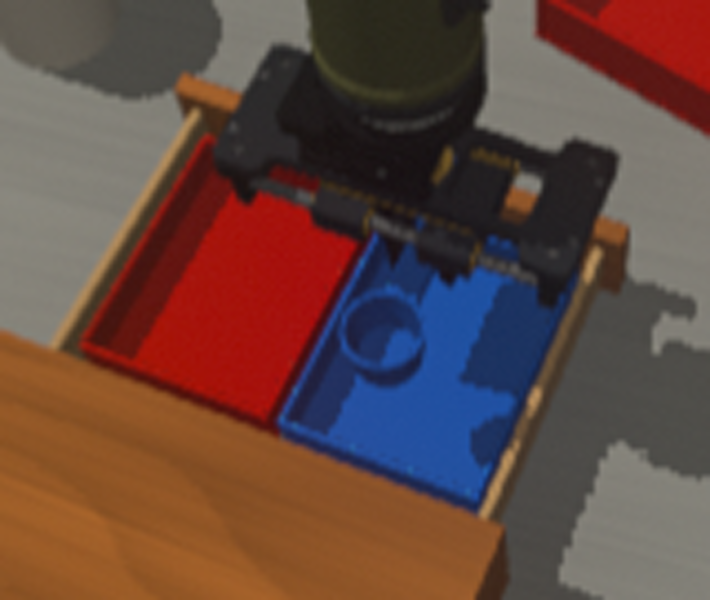

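The crop shows the bowl at (382,335) inside the blue tray's outline, aligned with it. Next I'll lower it gently.

Emit:
{"op": "jog_arm", "data": {"increments": [{"tx": -1, "ty": 0, "tz": 15, "wx": 0, "wy": 0, "wz": 0, "gripper": 0.1}, {"tx": -2, "ty": 1, "tz": 35, "wx": 0, "wy": 0, "wz": 0, "gripper": 0.1}, {"tx": -3, "ty": 1, "tz": 55, "wx": 0, "wy": 0, "wz": 0, "gripper": 0.1}, {"tx": -3, "ty": 1, "tz": 74, "wx": 0, "wy": 0, "wz": 0, "gripper": 0.1}, {"tx": -3, "ty": 1, "tz": 84, "wx": 0, "wy": 0, "wz": 0, "gripper": 0.1}]}}

```text
time: 7.13
position: [0.6437, -0.0443, 0.0471]
tool_rot: [-0.152, -3.134, -0.001]
ft_force: [-0.3, -0.6, -1.1]
grip_width: 0.224
grip_force: 15.0
```

Emit:
{"op": "jog_arm", "data": {"increments": [{"tx": 0, "ty": 0, "tz": 4, "wx": 0, "wy": 0, "wz": 0, "gripper": 0.1}, {"tx": 0, "ty": 0, "tz": 8, "wx": 0, "wy": 0, "wz": 0, "gripper": 0.1}, {"tx": 0, "ty": 0, "tz": 11, "wx": 0, "wy": 0, "wz": 0, "gripper": 0.1}, {"tx": 0, "ty": 0, "tz": 13, "wx": 0, "wy": 0, "wz": 0, "gripper": 0.1}, {"tx": 0, "ty": 0, "tz": 14, "wx": 0, "wy": 0, "wz": 0, "gripper": 0.1}]}}

```text
time: 7.55
position: [0.6462, -0.0462, 0.0371]
tool_rot: [0.157, 3.137, -0.0]
ft_force: [-0.1, 0.1, -0.5]
grip_width: 0.227
grip_force: 15.0
```

```bash
python3 -c "
from mv import *
chain(cur(),[(.645,-.045,.034,174.3)])"
```

```text
[ 6.462000e-01 -4.620000e-02  3.710000e-02  1.742835e+02] z [ 0.001 -0.    -1.   ] t 7.55 F [-0.1  0.1 -0.5] w 0.227
(0.645, -0.045, 0.034, 174.3) tx 1 ty 1 tz 3 wz -0.000 |d|=4
```

Emit:
{"op": "jog_arm", "data": {"increments": [{"tx": 0, "ty": 0, "tz": 1, "wx": 0, "wy": 0, "wz": 0, "gripper": 0.1}, {"tx": 0, "ty": 0, "tz": 2, "wx": 0, "wy": 0, "wz": 0, "gripper": 0.1}, {"tx": 0, "ty": 0, "tz": 3, "wx": 0, "wy": 0, "wz": 0, "gripper": 0.1}, {"tx": 0, "ty": 0, "tz": 3, "wx": 0, "wy": 0, "wz": 0, "gripper": 0.1}, {"tx": 0, "ty": 0, "tz": 3, "wx": 0, "wy": 0, "wz": 0, "gripper": 0.1}]}}

```text
time: 7.97
position: [0.646, -0.0464, 0.0338]
tool_rot: [0.157, 3.137, -0.0]
ft_force: [-0.4, 0.4, 0.1]
grip_width: 0.229
grip_force: 15.0
```

Emit:
{"op": "jog_arm", "data": {"increments": [{"tx": 0, "ty": 0, "tz": 0.5, "wx": 0, "wy": 0, "wz": 0, "gripper": 0.1}, {"tx": 0, "ty": 0, "tz": 1, "wx": 0, "wy": 0, "wz": 0, "gripper": 0.1}, {"tx": 0, "ty": 0, "tz": 1, "wx": 0, "wy": 0, "wz": 0, "gripper": 0.1}, {"tx": 0, "ty": 0, "tz": 1, "wx": 0, "wy": 0, "wz": 0, "gripper": 0.1}, {"tx": 0, "ty": 0, "tz": 1, "wx": 0, "wy": 0, "wz": 0, "gripper": 0.1}]}}

```text
time: 8.38
position: [0.6464, -0.0464, 0.0337]
tool_rot: [0.157, 3.136, -0.001]
ft_force: [-1.3, -0.1, 5.1]
grip_width: 0.228
grip_force: 15.0
```

Contact is felt at 5 N, at the expected height. Next I'll open gently and retreat upward.

Emit:
{"op": "jog_arm", "data": {"increments": [{"tx": 0, "ty": 0, "tz": -0.5, "wx": 0, "wy": 0, "wz": 0, "gripper": 0.3}, {"tx": 0, "ty": 0, "tz": -0.5, "wx": 0, "wy": 0, "wz": 0, "gripper": 0.4}, {"tx": 0, "ty": 0, "tz": -0.5, "wx": 0, "wy": 0, "wz": 0, "gripper": 0.5}, {"tx": 0, "ty": 0, "tz": -0.5, "wx": 0, "wy": 0, "wz": 0, "gripper": 0.5}, {"tx": 0, "ty": 0, "tz": -0.5, "wx": 0, "wy": 0, "wz": 0, "gripper": 0.5}]}}

```text
time: 8.8
position: [0.6456, -0.0463, 0.0328]
tool_rot: [-0.157, -3.137, -0.0]
ft_force: [-0.2, -0.1, -0.1]
grip_width: 0.475
grip_force: 0.0
```

Emit:
{"op": "jog_arm", "data": {"increments": [{"tx": 0, "ty": 0, "tz": -10, "wx": 0, "wy": 0, "wz": 0, "gripper": 0.5}, {"tx": 0, "ty": 0, "tz": -30, "wx": 0, "wy": 0, "wz": 0, "gripper": 0.5}, {"tx": 0, "ty": 0, "tz": -60, "wx": 0, "wy": 0, "wz": 0, "gripper": 0.5}, {"tx": 0, "ty": 0, "tz": -95, "wx": 0, "wy": 0, "wz": 0, "gripper": 0.5}, {"tx": 0, "ty": 0, "tz": -120, "wx": 0, "wy": 0, "wz": 0, "gripper": 0.5}]}}

```text
time: 9.22
position: [0.6465, -0.0458, 0.1565]
tool_rot: [0.156, 3.135, 0.0]
ft_force: [0.7, 0.1, 0.2]
grip_width: 0.497
grip_force: 0.0
```

Run:
```python
from h import *
from mv import *
im=vision.get_image('top');im2=vision.get_image('scene'); P=cur()
a=cv2.resize(im2['color'][150:285,130:290],(400,340),interpolation=cv2.INTER_CUBIC)
b=cv2.resize(im['color'][110:212,210:330],(400,340),interpolation=cv2.INTER_CUBIC)
cv2.imwrite('pics/crop7.png',np.hstack([a,b]))
# bar model: face line through unit corners, slide dir -5.8deg
f=np.radians(-5.8)
chain(P,[(.53,-.09,.15,174.3)])
```

```text
[ 6.489000e-01 -4.540000e-02  1.592000e-01  1.742974e+02] z [ 0.009 -0.001 -1.   ] t 9.3167 F [ 0.4 -0.2  0.5] w 0.501
(0.53, -0.09, 0.15, 174.3) tx 114 ty -56 tz 9 wz -0.000 |d|=127
```

View pics/crop7.png

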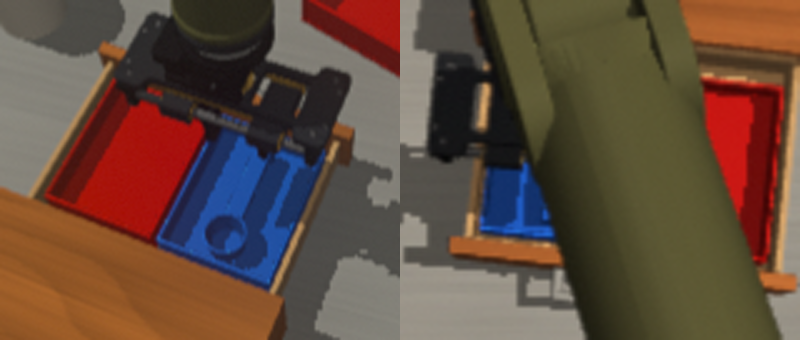

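The crop shows the scoop lying flat in the blue tray, with its bowl at (228,238) and handle towards the front, and both trays flat. Next I'll move to the front of the bar, close the fingers and lower.

```bash
python3 -c "
from mv import *
chain((.6460,-.046,.155,174.3),[(.475,-.098,.155,174.3),(.475,-.098,.035,174.3),(.503,-.1008,.035,174.3),(.688,-.1197,.035,174.3)])"
```

```text
(0.475, -0.098, 0.155, 174.3) tx 165 ty -69 tz -0 wz -0.000 |d|=179
(0.475, -0.098, 0.035, 174.3) tx 0 ty 0 tz 120 wz -0.000 |d|=120
(0.503, -0.1008, 0.035, 174.3) tx -28 ty -0 tz -0 wz -0.000 |d|=28
(0.688, -0.1197, 0.035, 174.3) tx -186 ty -0 tz -0 wz -0.000 |d|=186
```

Emit:
{"op": "jog_arm", "data": {"increments": [{"tx": 33, "ty": -14, "tz": 0, "wx": 0, "wy": 0, "wz": 0, "gripper": 0.3}, {"tx": 66, "ty": -28, "tz": 0, "wx": 0, "wy": 0, "wz": 0, "gripper": 0.1}, {"tx": 99, "ty": -42, "tz": 0, "wx": 0, "wy": 0, "wz": 0, "gripper": 0.0}, {"tx": 132, "ty": -55, "tz": 0, "wx": 0, "wy": 0, "wz": 0, "gripper": 0.0}, {"tx": 165, "ty": -69, "tz": 0, "wx": 0, "wy": 0, "wz": 0, "gripper": 0.0}]}}

```text
time: 9.73
position: [0.4728, -0.0983, 0.1519]
tool_rot: [-0.156, -3.136, -0.002]
ft_force: [-0.6, -0.4, 1.3]
grip_width: 0.206
grip_force: 0.0
```

Emit:
{"op": "jog_arm", "data": {"increments": [{"tx": 0, "ty": 0, "tz": 0, "wx": 0, "wy": 0, "wz": 0, "gripper": 0.0}, {"tx": 0, "ty": 0, "tz": 0, "wx": 0, "wy": 0, "wz": 0, "gripper": 0.0}, {"tx": 0, "ty": 0, "tz": 0, "wx": 0, "wy": 0, "wz": 0, "gripper": 0.0}, {"tx": 0, "ty": 0, "tz": 0, "wx": 0, "wy": 0, "wz": 0, "gripper": 0.0}, {"tx": 0, "ty": 0, "tz": 0, "wx": 0, "wy": 0, "wz": 0, "gripper": 0.0}]}}

```text
time: 10.15
position: [0.4759, -0.0969, 0.1532]
tool_rot: [0.152, 3.137, 0.004]
ft_force: [-0.4, 0.1, 0.2]
grip_width: 0.004
grip_force: 0.0
```

Run:
```python
from h import *
from mv import *
im2=vision.get_image('scene'); P=cur()
cv2.imwrite('pics/crop8.png',cv2.resize(im2['color'][140:285,130:290],(662,600),interpolation=cv2.INTER_CUBIC))
print((px(im2,[P[:3],[.513,-.102,.052],[.483,-.099,.035]])-[130,140])*4.1375)
chain(P,[(.475,-.098,.035,174.3)])
```

```text
[ 4.758000e-01 -9.680000e-02  1.530000e-01  1.744671e+02] z [ 0.001  0.003 -1.   ] t 10.2 F [-0.6  0.3  0.7] w 0.007
[[400.91589411  31.53119677]
 [386.98433039 161.31852307]
 [405.30782292 140.95429276]]
(0.475, -0.098, 0.035, 174.3) tx 1 ty -1 tz 118 wz 0.003 |d|=118
```

View pics/crop8.png

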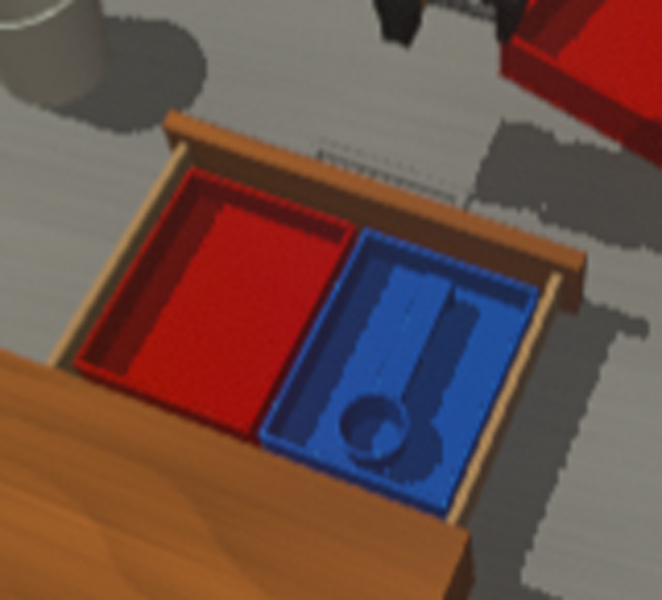

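The crop shows the scoop flat in the tray (bowl at (373,428)), both trays flat, and the bar near (388,170), close to the prediction of (387,161). Next I'll lower in front of the bar.

Emit:
{"op": "jog_arm", "data": {"increments": [{"tx": 0, "ty": 0, "tz": 35, "wx": 0, "wy": 0, "wz": 0, "gripper": 0.0}, {"tx": 0, "ty": 0, "tz": 70, "wx": 0, "wy": 0, "wz": 0, "gripper": 0.0}, {"tx": 0, "ty": 0, "tz": 100, "wx": 0, "wy": 0, "wz": 0, "gripper": 0.0}, {"tx": 0, "ty": 0, "tz": 118, "wx": 0, "wy": 0, "wz": 0, "gripper": 0.0}, {"tx": 0, "ty": 0, "tz": 118, "wx": 0, "wy": 0, "wz": 0, "gripper": 0.0}]}}

```text
time: 10.62
position: [0.4721, -0.0959, 0.031]
tool_rot: [-0.152, -3.131, -0.008]
ft_force: [-1.2, 0.6, -0.1]
grip_width: 0.006
grip_force: 0.0
```

Emit:
{"op": "jog_arm", "data": {"increments": [{"tx": -6, "ty": 0, "tz": 0, "wx": 0, "wy": 0, "wz": 0, "gripper": 0.0}, {"tx": -12, "ty": 0, "tz": 0, "wx": 0, "wy": 0, "wz": 0, "gripper": 0.0}, {"tx": -18, "ty": 0, "tz": 0, "wx": 0, "wy": 0, "wz": 0, "gripper": 0.0}, {"tx": -24, "ty": 0, "tz": 0, "wx": 0, "wy": 0, "wz": 0, "gripper": 0.0}, {"tx": -30, "ty": 0, "tz": 0, "wx": 0, "wy": 0, "wz": 0, "gripper": 0.0}]}}

```text
time: 11.03
position: [0.5057, -0.1019, 0.0361]
tool_rot: [0.157, 3.137, -0.001]
ft_force: [-0.7, 0.4, 0.8]
grip_width: 0.007
grip_force: 0.6
```

Emit:
{"op": "jog_arm", "data": {"increments": [{"tx": -4, "ty": 0, "tz": 0, "wx": 0, "wy": 0, "wz": 0, "gripper": 0.0}, {"tx": -8, "ty": 0, "tz": 0, "wx": 0, "wy": 0, "wz": 0, "gripper": 0.0}, {"tx": -13, "ty": 0, "tz": 0, "wx": 0, "wy": 0, "wz": 0, "gripper": 0.0}, {"tx": -18, "ty": 0, "tz": 0, "wx": 0, "wy": 0, "wz": 0, "gripper": 0.0}, {"tx": -24, "ty": 0, "tz": 0, "wx": 0, "wy": 0, "wz": 0, "gripper": 0.0}]}}

```text
time: 11.45
position: [0.5285, -0.1043, 0.035]
tool_rot: [-0.157, -3.137, 0.001]
ft_force: [-1.4, -0.3, 1.5]
grip_width: 0.004
grip_force: 1.0
```

Emit:
{"op": "jog_arm", "data": {"increments": [{"tx": -6, "ty": 0, "tz": 0, "wx": 0, "wy": 0, "wz": 0, "gripper": 0.0}, {"tx": -12, "ty": 0, "tz": 0, "wx": 0, "wy": 0, "wz": 0, "gripper": 0.0}, {"tx": -18, "ty": 0, "tz": 0, "wx": 0, "wy": 0, "wz": 0, "gripper": 0.0}, {"tx": -24, "ty": 0, "tz": 0, "wx": 0, "wy": 0, "wz": 0, "gripper": 0.0}, {"tx": -30, "ty": 0, "tz": 0, "wx": 0, "wy": 0, "wz": 0, "gripper": 0.0}]}}

```text
time: 11.87
position: [0.5588, -0.1072, 0.0349]
tool_rot: [-0.157, -3.137, 0.0]
ft_force: [-2.8, -1.2, 0.0]
grip_width: 0.005
grip_force: 1.0
```

Emit:
{"op": "jog_arm", "data": {"increments": [{"tx": -7, "ty": 0, "tz": 0, "wx": 0, "wy": 0, "wz": 0, "gripper": 0.0}, {"tx": -14, "ty": 0, "tz": 0, "wx": 0, "wy": 0, "wz": 0, "gripper": 0.0}, {"tx": -21, "ty": 0, "tz": 0, "wx": 0, "wy": 0, "wz": 0, "gripper": 0.0}, {"tx": -28, "ty": 0, "tz": 0, "wx": 0, "wy": 0, "wz": 0, "gripper": 0.0}, {"tx": -35, "ty": 0, "tz": 0, "wx": 0, "wy": 0, "wz": 0, "gripper": 0.0}]}}

```text
time: 12.28
position: [0.5937, -0.1105, 0.0349]
tool_rot: [-0.157, -3.137, 0.0]
ft_force: [-2.2, -1.3, -0.2]
grip_width: 0.003
grip_force: 1.0
```

Emit:
{"op": "jog_arm", "data": {"increments": [{"tx": -7, "ty": 0, "tz": 0, "wx": 0, "wy": 0, "wz": 0, "gripper": 0.0}, {"tx": -14, "ty": 0, "tz": 0, "wx": 0, "wy": 0, "wz": 0, "gripper": 0.0}, {"tx": -21, "ty": 0, "tz": 0, "wx": 0, "wy": 0, "wz": 0, "gripper": 0.0}, {"tx": -28, "ty": 0, "tz": 0, "wx": 0, "wy": 0, "wz": 0, "gripper": 0.0}, {"tx": -35, "ty": 0, "tz": 0, "wx": 0, "wy": 0, "wz": 0, "gripper": 0.0}]}}

```text
time: 12.7
position: [0.6286, -0.114, 0.035]
tool_rot: [-0.157, -3.138, 0.0]
ft_force: [-1.9, -0.6, -0.8]
grip_width: 0.004
grip_force: 1.0
```

Emit:
{"op": "jog_arm", "data": {"increments": [{"tx": -7, "ty": 0, "tz": 0, "wx": 0, "wy": 0, "wz": 0, "gripper": 0.0}, {"tx": -14, "ty": 0, "tz": 0, "wx": 0, "wy": 0, "wz": 0, "gripper": 0.0}, {"tx": -20, "ty": 0, "tz": 0, "wx": 0, "wy": 0, "wz": 0, "gripper": 0.0}, {"tx": -25, "ty": 0, "tz": 0, "wx": 0, "wy": 0, "wz": 0, "gripper": 0.0}, {"tx": -29, "ty": 0, "tz": 0, "wx": 0, "wy": 0, "wz": 0, "gripper": 0.0}]}}

```text
time: 13.12
position: [0.6575, -0.1167, 0.0351]
tool_rot: [0.157, 3.137, 0.0]
ft_force: [-1.4, -1.7, -0.5]
grip_width: 0.004
grip_force: 0.9
```

Run:
```python
from h import *
from mv import *
im2=vision.get_image('scene'); P=cur()
cv2.imwrite('pics/crop9.png',cv2.resize(im2['color'][150:275,120:290],(800,588),interpolation=cv2.INTER_CUBIC))
```

```text
[ 6.583000e-01 -1.165000e-01  3.520000e-02  1.742873e+02] z [ 0.002  0.001 -1.   ] t 13.1667 F [0.3 0.3 0.1] w 0.003
```

View pics/crop9.png

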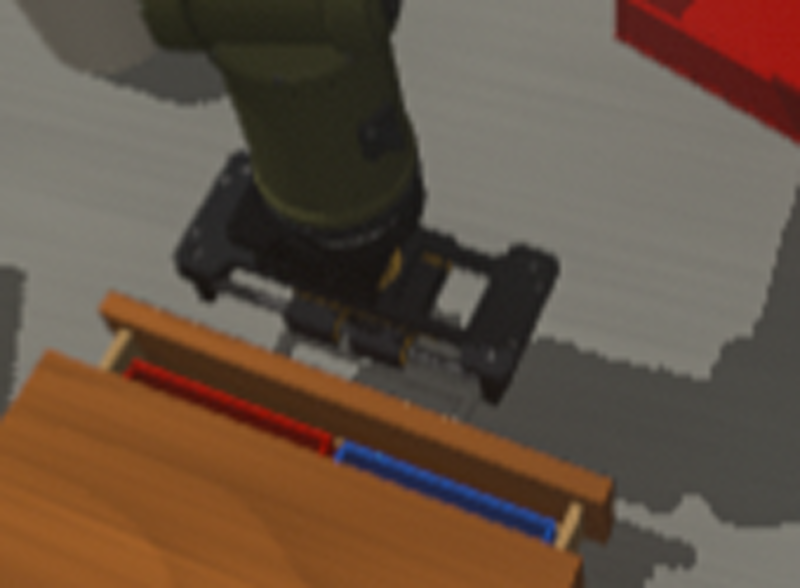

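The crop shows the drawer closing straight, with a gap of about 35 mm left and the tray rims level. I'll continue at a slower pace.

Emit:
{"op": "jog_arm", "data": {"increments": [{"tx": -4, "ty": 0, "tz": 0, "wx": 0, "wy": 0, "wz": 0, "gripper": 0.0}, {"tx": -9, "ty": 0, "tz": 0, "wx": 0, "wy": 0, "wz": 0, "gripper": 0.0}, {"tx": -13, "ty": 0, "tz": 0, "wx": 0, "wy": 0, "wz": 0, "gripper": 0.0}, {"tx": -17, "ty": 0, "tz": 0, "wx": 0, "wy": 0, "wz": 0, "gripper": 0.0}, {"tx": -20, "ty": 0, "tz": 0, "wx": 0, "wy": 0, "wz": 0, "gripper": 0.0}]}}

```text
time: 13.58
position: [0.6773, -0.1186, 0.0352]
tool_rot: [0.156, 3.137, 0.0]
ft_force: [-2.0, 0.4, 1.1]
grip_width: 0.007
grip_force: 0.8
```

Emit:
{"op": "jog_arm", "data": {"increments": [{"tx": -2, "ty": 0, "tz": 0, "wx": 0, "wy": 0, "wz": 0, "gripper": 0.0}, {"tx": -4, "ty": 0, "tz": 0, "wx": 0, "wy": 0, "wz": 0, "gripper": 0.0}, {"tx": -6, "ty": 0, "tz": 0, "wx": 0, "wy": 0, "wz": 0, "gripper": 0.0}, {"tx": -8, "ty": 0, "tz": 0, "wx": 0, "wy": 0, "wz": 0, "gripper": 0.0}, {"tx": -10, "ty": 0, "tz": 0, "wx": 0, "wy": 0, "wz": 0, "gripper": 0.0}]}}

```text
time: 14.0
position: [0.6868, -0.1197, 0.0351]
tool_rot: [0.157, 3.138, -0.0]
ft_force: [-2.2, -0.3, 0.5]
grip_width: 0.002
grip_force: 0.8
```

Emit:
{"op": "jog_arm", "data": {"increments": [{"tx": -1, "ty": 0, "tz": 0, "wx": 0, "wy": 0, "wz": 0, "gripper": 0.0}, {"tx": -2, "ty": 0, "tz": 0, "wx": 0, "wy": 0, "wz": 0, "gripper": 0.0}, {"tx": -3, "ty": 0, "tz": 0, "wx": 0, "wy": 0, "wz": 0, "gripper": 0.0}, {"tx": -4, "ty": 0, "tz": 0, "wx": 0, "wy": 0, "wz": 0, "gripper": 0.0}, {"tx": -5, "ty": 0, "tz": 0, "wx": 0, "wy": 0, "wz": 0, "gripper": 0.0}]}}

```text
time: 14.42
position: [0.6916, -0.1203, 0.035]
tool_rot: [-0.157, -3.138, 0.0]
ft_force: [-1.4, -0.2, 1.3]
grip_width: 0.007
grip_force: 0.8
```

Emit:
{"op": "jog_arm", "data": {"increments": [{"tx": -1, "ty": 0, "tz": 0, "wx": 0, "wy": 0, "wz": 0, "gripper": 0.0}, {"tx": -2, "ty": 0, "tz": 0, "wx": 0, "wy": 0, "wz": 0, "gripper": 0.0}, {"tx": -3, "ty": 0, "tz": 0, "wx": 0, "wy": 0, "wz": 0, "gripper": 0.0}, {"tx": -4, "ty": 0, "tz": 0, "wx": 0, "wy": 0, "wz": 0, "gripper": 0.0}, {"tx": -4, "ty": 0, "tz": 0, "wx": 0, "wy": 0, "wz": 0, "gripper": 0.0}]}}

```text
time: 14.83
position: [0.6928, -0.1204, 0.035]
tool_rot: [-0.156, -3.131, 0.001]
ft_force: [-10.4, 0.3, 7.2]
grip_width: 0.008
grip_force: 5.2
```

The force has risen to 10 N and motion has stopped, so the drawer is at its stop. I'll back off and check.

Emit:
{"op": "jog_arm", "data": {"increments": [{"tx": 4, "ty": 0, "tz": 0, "wx": 0, "wy": 0, "wz": 0, "gripper": 0.0}, {"tx": 12, "ty": 0, "tz": 0, "wx": 0, "wy": 0, "wz": 0, "gripper": 0.0}, {"tx": 30, "ty": 0, "tz": 0, "wx": 0, "wy": 0, "wz": 0, "gripper": 0.0}, {"tx": 60, "ty": 0, "tz": 0, "wx": 0, "wy": 0, "wz": 0, "gripper": 0.0}, {"tx": 90, "ty": 0, "tz": 0, "wx": 0, "wy": 0, "wz": 0, "gripper": 0.0}]}}

```text
time: 15.25
position: [0.6056, -0.1112, 0.0348]
tool_rot: [0.157, 3.136, 0.001]
ft_force: [-0.6, -0.5, 1.1]
grip_width: 0.003
grip_force: 0.0
```

Emit:
{"op": "jog_arm", "data": {"increments": [{"tx": 30, "ty": 0, "tz": -30, "wx": 0, "wy": 0, "wz": 0, "gripper": 0.0}, {"tx": 50, "ty": 0, "tz": -60, "wx": 0, "wy": 0, "wz": 0, "gripper": 0.0}, {"tx": 60, "ty": 0, "tz": -90, "wx": 0, "wy": 0, "wz": 0, "gripper": 0.0}, {"tx": 60, "ty": 0, "tz": -120, "wx": 0, "wy": 0, "wz": 0, "gripper": 0.0}, {"tx": 60, "ty": 0, "tz": -140, "wx": 0, "wy": 0, "wz": 0, "gripper": 0.0}]}}

```text
time: 15.67
position: [0.5468, -0.1058, 0.1778]
tool_rot: [0.156, 3.134, -0.004]
ft_force: [0.5, 0.1, -1.2]
grip_width: 0.004
grip_force: 0.0
```

Run:
```python
from h import *
from mv import *
im2=vision.get_image('scene'); P=cur()
cv2.imwrite('pics/final.png',cv2.resize(im2['color'],(800,600),interpolation=cv2.INTER_CUBIC))
```

```text
[ 5.492000e-01 -1.059000e-01  1.811000e-01  1.742784e+02] z [ 0.009 -0.004 -1.   ] t 15.7167 F [3.4 0.8 2.7] w 0.007
```

View pics/final.png

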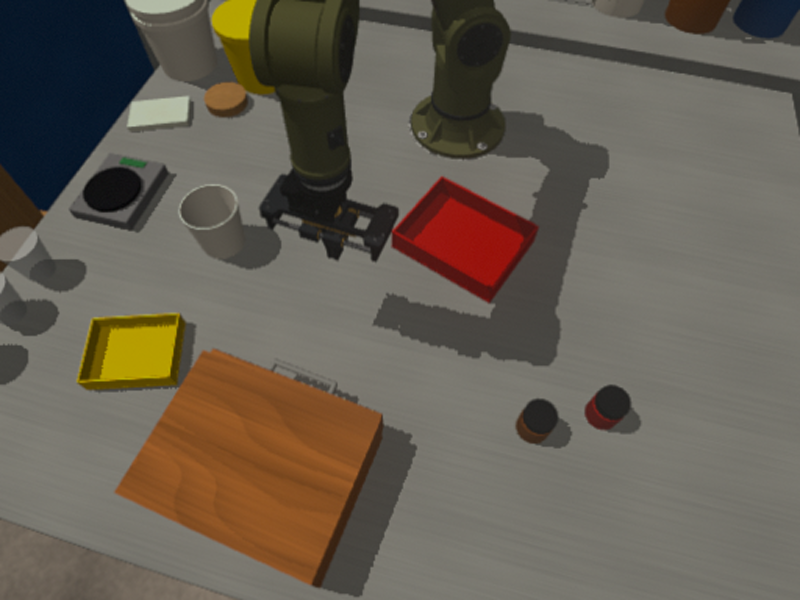

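The picture shows the drawer shut, the bar near (305,378), and the jars and tub where they were. I'll do a quick numeric check of the bar against the unit's face before handing in.

Run:
```python
from h import *
im=vision.get_image('top')
u=np.array([.9949,-.1011,0]);n=np.array([.1011,.9949,0]);F=np.array([.742,-.1252,0])
for op in (0,.01,.02):
    b=F-(.04+op)*u+[0,0,.052]; print(op,px(im,[b+.055*n,b-.055*n]).round(1).tolist())
cv2.imwrite('pics/t.png',cv2.resize(im['color'][100:160,215:345],(780,360),interpolation=cv2.INTER_CUBIC))
```

```text
0 [[264.2, 137.5], [300.6, 141.1]]
0.01 [[263.9, 140.8], [300.4, 144.3]]
0.02 [[263.6, 144.1], [300.1, 147.6]]
```

View pics/t.png

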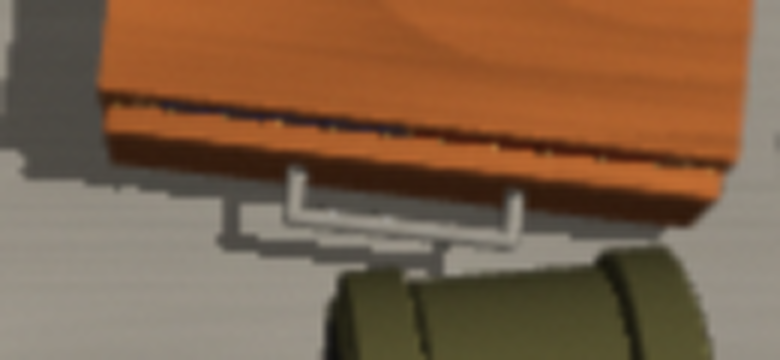

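The bar is at crop (290,215) to (515,240), which is px (263,136) to (301,140). That matches the shut prediction of (264,137.5) to (301,141) within about 2 px, and the tray rims just show, level. I'll hand in.

```bash
python3 -c "
from bench import ctrl
print(ctrl.close_job())"
```

```text
the job is handed in; nothing more can be done
None
```

The scoop was set down flat and right way up in the blue tray, the drawer was pushed gently to its stop with no sign of the trays, jars or tub being disturbed, and the job is handed in at about 16 s.

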